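# Line up the clay pots by size on the ware board

### The job

Put the four clay pots upright on the row of white discs on the board, one centred on each disc, in order of size: the smallest next to the dark wooden end stop, the largest at the far end of the row. Set them down gently rather than dropping them, never tip one over, and leave the jar at the end of the board where it stands.

Things in the scene. Friction and masses are not known exactly. Their poses are not given: they have to be found in the camera images.
- pot_small_mid (a point): The smallest of four plain brown clay pots: an open round pot with straight walls, outer diameter 40 mm, height 32 mm, wall 4 mm, floor 5 mm, upright at the start. Two small lugs near the rim, on the pot's own +x and -x sides, stick out 10 mm (20 mm wide, 6 mm thick, their middle 8 mm below the rim); the sides towards own +y and -y are bare and are where to grip. This point is the pot's centre, 16 mm above its underside; z is up the pot's axis.
- pot_medium_mid (a point): The second smallest of four plain brown clay pots: an open round pot with straight walls, outer diameter 48 mm, height 40 mm, wall 4 mm, floor 5 mm, upright at the start. Two small lugs near the rim, on the pot's own +x and -x sides, stick out 10 mm (20 mm wide, 6 mm thick, their middle 8 mm below the rim); the sides towards own +y and -y are bare and are where to grip. This point is the pot's centre, 20 mm above its underside; z is up the pot's axis.
- pot_large_mid (a point): The second largest of four plain brown clay pots: an open round pot with straight walls, outer diameter 56 mm, height 48 mm, wall 4 mm, floor 5 mm, upright at the start. Two small lugs near the rim, on the pot's own +x and -x sides, stick out 10 mm (20 mm wide, 6 mm thick, their middle 8 mm below the rim); the sides towards own +y and -y are bare and are where to grip. This point is the pot's centre, 24 mm above its underside; z is up the pot's axis.
- pot_largest_mid (a point): The largest of four plain brown clay pots: an open round pot with straight walls, outer diameter 64 mm, height 56 mm, wall 4 mm, floor 5 mm, upright at the start. Two small lugs near the rim, on the pot's own +x and -x sides, stick out 10 mm (20 mm wide, 6 mm thick, their middle 8 mm below the rim); the sides towards own +y and -y are bare and are where to grip. This point is the pot's centre, 28 mm above its underside; z is up the pot's axis.
- setter_a: One of four identical fixed white fireclay discs, 78 mm across and 6 mm thick, in a roughly straight row about 112 mm apart on a long plywood board (620 x 120 x 16 mm, fixed on the table). The letter says nothing about its place in the row. Origin: centre of its underside, on the board's top; the pot stands on the disc's upper face, 6 mm above the origin. x and y level, z up.
- setter_b: One of four identical fixed white fireclay discs, 78 mm across and 6 mm thick, in a roughly straight row about 112 mm apart on a long plywood board (620 x 120 x 16 mm, fixed on the table). The letter says nothing about its place in the row. Origin: centre of its underside, on the board's top; the pot stands on the disc's upper face, 6 mm above the origin. x and y level, z up.
- setter_c: One of four identical fixed white fireclay discs, 78 mm across and 6 mm thick, in a roughly straight row about 112 mm apart on a long plywood board (620 x 120 x 16 mm, fixed on the table). The letter says nothing about its place in the row. Origin: centre of its underside, on the board's top; the pot stands on the disc's upper face, 6 mm above the origin. x and y level, z up.
- setter_d: One of four identical fixed white fireclay discs, 78 mm across and 6 mm thick, in a roughly straight row about 112 mm apart on a long plywood board (620 x 120 x 16 mm, fixed on the table). The letter says nothing about its place in the row. Origin: centre of its underside, on the board's top; the pot stands on the disc's upper face, 6 mm above the origin. x and y level, z up.
- stop: The dark wooden end stop: a fixed upright block 110 mm long across the board, 20 mm thick along the row, 45 mm high, standing at one end of the row (either end), its centre about 104 mm from the nearest disc's centre. Origin: centre of its underside, on the board's top; own x along the block's length, own y along the row (either way), z up.
- jar_mid (a point): Bystander: a pale closed jar with a black lid, 44 mm across and 60 mm high, standing loose on the board at the other end of the row from the stop. This point is its centre, 30 mm above its underside.
Mind the look-alikes: they are no part of the job. Leave any purple look-alike of the part that bears pot_large_mid alone.

How it is judged:
By the outcome, as a careful person would: the job done as asked, in the order asked, and still so for the second after the job is handed in, with the robot touching nothing.
It also fails if it takes over 112 s, if anything falls off the work surface, if the arm or the gripper's body presses on something with over 40 N, if the wrist force passes 120 N, or if a joint passes its speed limit or range.

### The arm

A 6-joint arm with a two-finger parallel gripper is mounted at the origin on the work surface. World frame = base frame: x ahead of the robot, y to its left, z up, the work surface at z = 0. Lengths are in mm, angles in degrees, forces in N, time in s.
With the tool pointing down it reaches from about 350 to 850 mm from the base axis. Payload 8.1 kg.
Tool frame: the origin (TCP) lies between the finger pads; the fingertips stand 14 mm ahead of it and the grasp point (between the pads) lies 5 mm behind it; z points along the fingers, x is the direction in which the jaws open and shut, and the axes are right-handed (so a half turn about z gives the same grasp; the last joint's range is limited). The gripper opens to 85 mm and grips with 20 to 120 N. Pads are 22 mm wide; open, the fingers measure 114 mm over their backs; the gripper's body (76 mm by 85 mm) begins 54 mm behind the grasp point. The pads swing forward as they close: fully open they stand 13 mm farther back than shut.
Start: joints at [59.393, 7.471, 85.268, -0, 87.261, -4.893], TCP at [260.311, 540.596, 245.292] pointing down, gripper open.
Joint ranges: [-169.43, 169.43], [-51.17, 129.36], [1.28, 143.12], [-76.62, 256.62], [0, 156.53], [-152.29, 152.29]. Speed limits (degrees/s): [136.94, 136.94, 159.86, 180, 180, 180].

### API

Orientations are given as [roll, pitch, yaw] about the fixed x, y, z axes, in that order (R = Rz(yaw) Ry(pitch) Rx(roll)).
In Python, from bench import r, vision, job gives the robot as it stands.
- The arm moves only by the tool send_rows, never from a script. Its arguments are lists of equal length, an entry for each row: "dp": the shift along the world's x, y, z in mm, a list of three; "rot": the turn, a rotation vector about the world's x, y, z in rad, a list of three. In form: {"dp": [[tx, ty, tz], ...], "rot": [[wx, wy, wz], ...]}. A call has 1 to 5 rows; each row is the pose to reach, as a shift and turn from the pose commanded when the call began; what a row does not reach only later rows make up. A row lasts 1/8 s, in which the tool goes at most 62.5 mm and 10.7 degrees, less where a joint would pass 70% of its speed; a pose out of reach is approached as far as the arm can. A call with a gripper value outside its range is refused whole. "jaw" is the finger opening in mm, from 0 to 85.4, set as the call begins (left out, the last holds). The fingers move at their own pace and stop on an object; "force" is the grip in N (left out, the last holds). Time passes only in rows, so rows that repeat a pose let the fingers close. It gives the time, the measured TCP pose, the force and the opening at its end, in the units of the state.
- r.sense(): the state, without advancing time (a new reading comes with each control period).
- vision.snapshot(name): name is "scene" or "top" or "wrist"; returns a dict with "pixels" (384x512x3 uint8, red, green, blue), "depth" (384x512 float32, mm along the optical axis (not along the pixel's ray), 0 where there is no reading), "intrinsics" (3x3 intrinsics, pixels), "world_from_camera" (4x4, takes a point from camera to world coordinates); the wrist camera has in their place "T_tool_cam" (4x4, takes a point from camera to tool coordinates, whose origin is the TCP and whose axes are the tool frame's). Camera axes: x right, y down, z forward; pixel columns grow to the right and rows downward; lengths in mm; the calibration is good to about 2 mm. A picture is of the moment at which its call begins: read the wrist's pose just before it.
- job.hand_in(): hands the job in, once; it reports no verdict.
The state is a dict: "time": time; "joint_pos": joint angles; "qd": joint speeds; "joint_efforts": joint torques, N m; "tool_pos": TCP position; "tcp_rot": TCP orientation; "ft_force": force on the tool from outside, world axes, zero at the start; "wrist_torque": the same for the moment, N m; "finger_gap": finger opening in mm.
Only numpy, scipy, OpenCV 4.12 (cv2) and the standard library are available. Lean on these libraries where they do the work, as an engineer would, in place of code of your own. Each camera call takes 0.05 s, during which the arm holds its last target.

## Working session

There is one attempt and no reset: what is moved stays moved. The work goes in short steps, Python scripts to look and compute and a tool call to move; the robot and the scene stay as the last step left them, time stands still between calls to the robot, and variables do not carry over. Pictures are saved under pics/ and viewed, and the job is handed in when it is done.

Besides the shell and the picture viewer there is one more tool, called after ">>>" as name(argument=value, ...) on one line, values as JSON. send_rows: Moves the arm, as the interface text tells. Its arguments: {"type":"object","properties":{"dp":{"type":"array"},"rot":{"type":"array"},"jaw":{"type":"number"},"force":{"type":"number"}},"required":["dp","rot"]}

```bash
ls; mkdir -p pics
python3 - <<'E'
from bench import r,vision,job
import cv2,numpy as np
print(r.sense())
for n in ["scene","top","wrist"]:
    s=vision.snapshot(n)
    np.savez(f"pics/{n}0.npz",**{k:v for k,v in s.items()})
    cv2.imwrite(f"pics/{n}0.png",s["pixels"][:,:,::-1])
    print(n,s["intrinsics"].tolist(),[np.round(v,3).tolist() for k,v in s.items() if k in("world_from_camera","T_tool_cam")])
E
```

```text
pics
{'time': 0.0, 'joint_pos': array([ 5.93933636e+01,  7.51495925e+00,  8.53314155e+01,  9.96240354e-04,
        8.72596932e+01, -4.89180356e+00]), 'qd': array([-0.05575974, -0.02056382, -0.03794604,  0.01823349, -0.14774602,
        0.05980546]), 'joint_efforts': array([-1.37905565e-03, -5.69399750e+01, -5.00549912e+01, -4.51427641e-04,
        1.47195352e-02, -5.08418054e-05]), 'tool_pos': array([260.02842859, 540.14133143, 244.22546941]), 'tcp_rot': array([-1.79989964e+02,  1.05596766e-01,  6.42851279e+01]), 'ft_force': array([0.29679562, 0.48039954, 0.78093355]), 'wrist_torque': array([ 0.00318932,  0.00399796, -0.00607035]), 'finger_gap': 84.96094679214497}
scene [[389.934651007439, 0.0, 253.5830476336548], [0.0, 389.934651007439, 192.2115543498819], [0.0, 0.0, 1.0]] [[[0.836, 0.415, -0.36, 802.624], [0.549, -0.651, 0.524, -418.959], [-0.017, -0.636, -0.772, 721.998], [0.0, 0.0, 0.0, 1.0]]]
top [[471.848420813731, 0.0, 252.8226029149855], [0.0, 471.848420813731, 191.31461722504744], [0.0, 0.0, 1.0]] [[[0.029, -0.998, 0.064, 419.298], [-0.999, -0.028, 0.024, 7.694], [-0.022, -0.065, -0.998, 1156.4], [0.0, 0.0, 0.0, 1.0]]]
wrist [[271.5120061593442, 0.0, 257.8592325204213], [0.0, 271.5120061593442, 191.13998335238537], [0.0, 0.0, 1.0]] [[[1.0, 0.0, 0.0, 0.886], [-0.0, 0.949, 0.316, -81.165], [-0.0, -0.316, 0.949, -128.766], [0.0, 0.0, 0.0, 1.0]]]
```

View pics/top0.png

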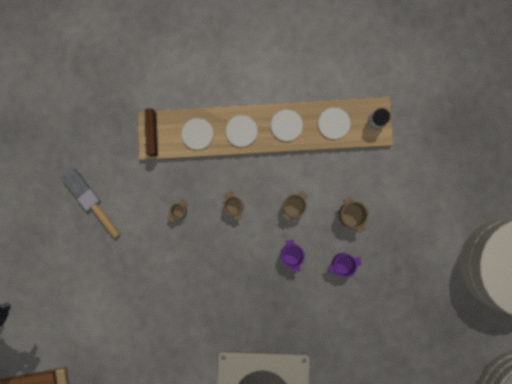

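View pics/scene0.png

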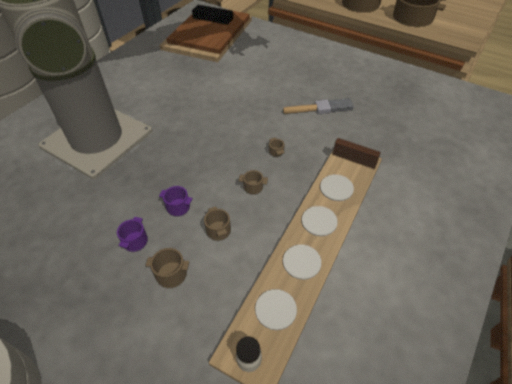

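View pics/wrist0.png

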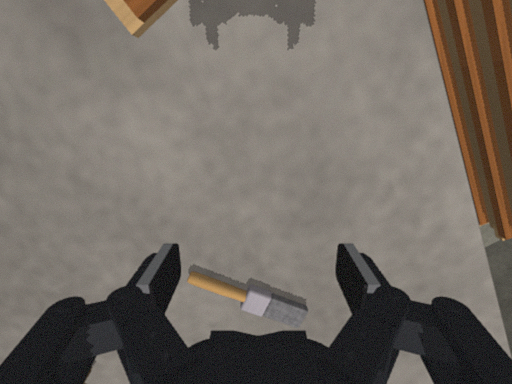

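The top view shows:
- **Stop:** dark, at (151,132).
- **Discs:** (197,134), (241,131), (287,125) and (334,123).
- **Jar:** (380,118).
- **Brown pots, small to largest:** (178,211), (233,207), (293,206) and (352,215).
- **Purple look-alikes, to be left alone:** (292,256) and (344,265).

In the scene view the brown pots are at (276,147), (253,182), (217,224) and (168,268). The large brown pots at the top right of that view are on another bench. The wrist view shows only the brush.

Next I'll measure positions and make one crop to check the choice.

```bash
cat > h.py <<'E'
import numpy as np,cv2
from scipy.optimize import least_squares
def cloud(s,T):
    d=s["depth"].astype(float);K=s["intrinsics"];v,u=np.indices(d.shape)
    P=np.stack([(u-K[0,2])/K[0,0]*d,(v-K[1,2])/K[1,1]*d,d],-1)
    W=P@T[:3,:3].T+T[:3,3]; W[d<=0]=np.nan; return W
def rays(s,T,uv,z):
    K=s["intrinsics"];uv=np.asarray(uv,float)
    D=np.c_[(uv[:,0]-K[0,2])/K[0,0],(uv[:,1]-K[1,2])/K[1,1],np.ones(len(uv))]@T[:3,:3].T
    return T[:3,3]+D*((z-T[2,3])/D[:,2])[:,None]
def circ(p,R=None):
    c=p.mean(0)
    f=(lambda q:np.hypot(*(p-q[:2]).T)-(R if R else q[2]))
    o=least_squares(f,[*c] if R else [*c,25],loss="soft_l1",f_scale=1)
    return o.x,np.sqrt(np.mean(o.fun**2))
E
python3 - <<'E'
import numpy as np,cv2
from h import *
s=dict(np.load("pics/top0.npz"));T=s["world_from_camera"];W=cloud(s,T);im=s["pixels"]
hsv=cv2.cvtColor(im,cv2.COLOR_RGB2HSV)
print("table z",[np.round(np.nanmedian(W[r:r+10,c:c+10,2]),1) for r,c in[(60,60),(240,200),(170,420),(320,300),(20,300)]])
# discs
m=((hsv[:,:,1]<60)&(hsv[:,:,2]>130)).astype(np.uint8)
cs,_=cv2.findContours(m,cv2.RETR_EXTERNAL,cv2.CHAIN_APPROX_NONE)
for c in cs:
    a=cv2.contourArea(c)
    if 500<a<1500:
        p=rays(s,T,c[:,0,:],22)[:,:2];q,e=circ(p)
        mm=cv2.drawContours(np.zeros_like(m),[c],-1,1,-1)>0
        print("disc",np.round(q,1),round(e,2),"z",np.round(np.nanmedian(W[mm][:,2]),1),c.mean(0))
for n,h,R,(u,v) in [("small",32,20,(178,211)),("med",40,24,(233,207)),("large",48,28,(293,206)),("largest",56,32,(352,215)),("stop",45,0,(151,132)),("jar",60,0,(380,118))]:
    w=W[v-25:v+25,u-25:u+25].reshape(-1,3)
    if R==0:
        h+=16
        k=(abs(w[:,2]-h)<5); p=w[k][:,:2]; print(n,k.sum(),p.mean(0),np.nanpercentile(w[k][:,2],[5,50,95])); print(cv2.minAreaRect(p.astype(np.float32)));continue
    k=(w[:,2]>h-3); ring=w[k]
    q,e=circ(ring[:,:2],R-2)
    rr=np.hypot(*(w[:,:2]-q).T)
    l=w[(rr>R+3)&(rr<R+14)&(w[:,2]>h-16)][:,:2]-q
    a=np.arctan2(l[:,1],l[:,0]);ang=np.degrees(np.angle(np.mean(np.exp(2j*a)))/2)
    print(n,k.sum(),np.round(q,1),round(e,2),"ztop",np.round(np.nanpercentile(ring[:,2],[50,95]),1),"lug",len(l),round(ang,1))
cr=cv2.resize(im[90:285,130:410],None,fx=2.8,fy=2.8,interpolation=cv2.INTER_CUBIC)
cv2.imwrite("pics/crop0.png",cr[:,:,::-1])
E
```

```text
table z [np.float64(0.1), np.float64(-0.7), np.float64(-0.0), np.float64(0.0), np.float64(-0.5)]
disc [629.9 175.3  38.4] 0.81 z 21.2 [[196.89010989 133.49450549]]
disc [639.8  68.2  38.5] 0.73 z 21.4 [[241.04444444 130.43333333]]
disc [656.6 -41.8  38.3] 0.73 z 21.5 [[286.48888889 124.81111111]]
disc [ 664.1 -156.3   38.5] 0.73 z 21.4 [[333.94444444 122.64444444]]
small 76 [440.  215.9] 2.65 ztop [31.3 34.2] lug 56 -37.0
med 99 [456.1  82.1] 2.61 ztop [39.6 43. ] lug 54 23.7
large 110 [460.2 -63.6] 2.17 ztop [47.7 50.5] lug 55 -34.9
largest 129 [ 443.3 -202.1] 2.03 ztop [55.6 59. ] lug 55 26.2
stop 390 [625.11691898 284.04115418] [56.90091007 60.41571236 63.99242293]
((625.8194580078125, 284.2292785644531), (110.53450775146484, 21.30862808227539), 4.590458869934082)
jar 230 [ 670.54000519 -256.79257027] [72.73417241 75.86077054 78.88538737]
((671.1876831054688, -256.6034240722656), (38.503684997558594, 37.480613708496094), 1.5471456050872803)
```

View pics/crop0.png

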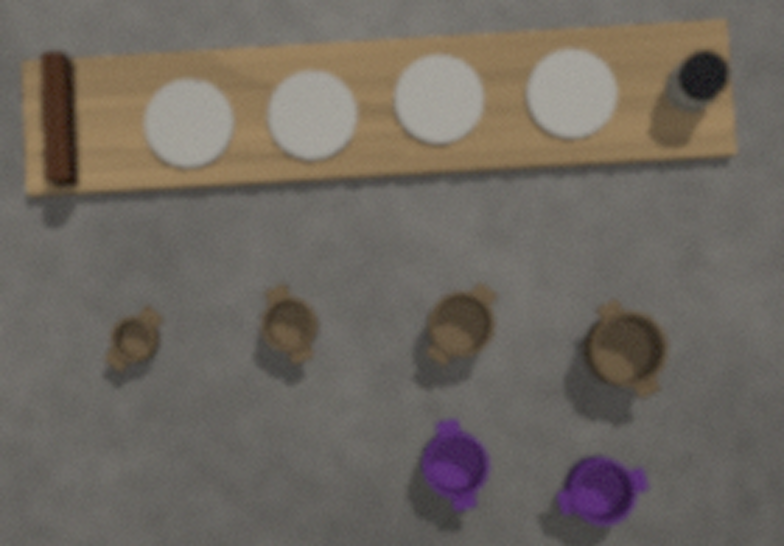

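The crop confirms the choice. The four brown pots are at (135,338), (290,325), (460,325) and (627,348), and the purple ones at (455,465) and (600,490) are excluded. The smallest goes on the disc nearest the stop, at about (630,175). I'll hover over the small pot first and measure it with the wrist camera.

>>> send_rows(dp=[[25,-45,0],[50,-90,0],[75,-135,-10],[100,-180,-25],[125,-225,-45]], rot=[[0,0,-0.04],[0,0,-0.08],[0,0,-0.12],[0,0,-0.16],[0,0,-0.2]])

```text
time: 0.78
tool_pos: [386.1, 314.2, 200.2]
tcp_rot: [180.0, -0.1, 52.8]
ft_force: [1.1, 0.7, 0.6]
finger_gap: 85.0
```

>>> send_rows(dp=[[25,-45,-20],[45,-80,-40],[55,-100,-50],[55,-100,-50],[55,-100,-50]], rot=[[0,0,0],[0,0,0],[0,0,0],[0,0,0],[0,0,0]])

```text
time: 1.4
tool_pos: [440.2, 216.1, 150.6]
tcp_rot: [-180.0, -0.0, 52.8]
ft_force: [0.2, -0.6, -0.6]
finger_gap: 84.8
```

```bash
cat > w.py <<'E'
import numpy as np,cv2,sys
from h import *
from scipy.spatial.transform import Rotation as Ro
from bench import r,vision
def wrist(tag):
    st=r.sense();s=vision.snapshot("wrist")
    A=np.eye(4);A[:3,:3]=Ro.from_euler("xyz",st["tcp_rot"],degrees=True).as_matrix();A[:3,3]=st["tool_pos"]
    T=A@s["T_tool_cam"];cv2.imwrite(f"pics/{tag}.png",s["pixels"][:,:,::-1])
    print("t",round(st["time"],2),"tcp",np.round(st["tool_pos"],1),np.round(st["tcp_rot"],1),"gap",round(st["finger_gap"],1),"F",np.round(st["ft_force"],1))
    return st,s,T
def rim(s,T,h,R,guess,z0=0):
    W=cloud(s,T).reshape(-1,3);hs=cv2.cvtColor(s["pixels"],cv2.COLOR_RGB2HSV).reshape(-1,3)
    w=W[(hs[:,1]>70)&(np.hypot(*(W[:,:2]-guess).T)<R+14)]
    k=abs(w[:,2]-z0-h)<2.5
    q,e=circ(w[k][:,:2],R-2)
    k=k&(abs(np.hypot(*(w[:,:2]-q).T)-R+2)<4);q,e=circ(w[k][:,:2],R-2)
    rr=np.hypot(*(w[:,:2]-q).T)
    l=w[(rr>R+3)&(rr<R+13)&(abs(w[:,2]-z0-h+6)<6)][:,:2]-q
    a=np.arctan2(l[:,1],l[:,0]);ang=np.degrees(np.angle(np.mean(np.exp(2j*a)))/2)
    print("rim n",k.sum(),"c",np.round(q,1),"rms",round(e,2),"z",np.round(np.median(w[k][:,2]),1),"lug",len(l),round(ang,1),"->jaw",round(ang+90,1));return q
E
python3 - <<'E'
from w import *
st,s,T=wrist("w_small");rim(s,T,32,20,[440,216])
E
```

```text
t 1.4 tcp [440.2 216.1 150.6] [-180.    -0.    52.8] gap 84.8 F [ 0.2 -0.6 -0.6]
rim n 473 c [441.1 217.2] rms 1.22 z 32.0 lug 281 -36.5 ->jaw 53.5
```

View pics/w_small.png

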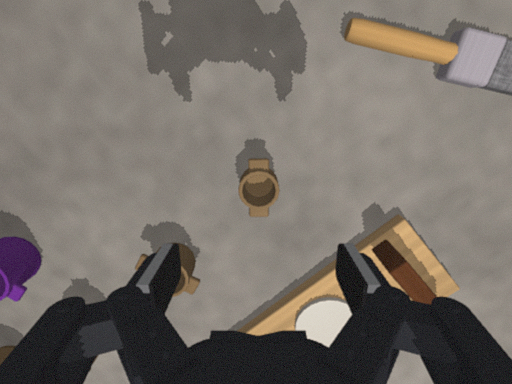

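The small pot is at (258,188) with clean clearance around it, and the medium pot is at (170,270), well to the side. Going down on it.

>>> send_rows(dp=[[1,1,-45],[1,1,-85],[1,1,-115],[1,1,-132],[1,1,-132]], rot=[[0,0,0],[0,0,0],[0,0,0],[0,0,0],[0,0,0]], jaw=60)

```text
time: 2.08
tool_pos: [440.5, 216.9, 17.7]
tcp_rot: [-179.9, 0.1, 52.9]
ft_force: [-0.0, -0.1, 0.1]
finger_gap: 59.9
```

>>> send_rows(dp=[[0,0,0],[0,0,0],[0,0,0],[0,0,0],[0,0,0]], rot=[[0,0,0],[0,0,0],[0,0,0],[0,0,0],[0,0,0]], jaw=32, force=30)

```text
time: 2.7
tool_pos: [442.8, 217.3, 20.1]
tcp_rot: [179.9, -0.2, 52.8]
ft_force: [-1.5, 0.3, 6.0]
finger_gap: 39.2
```

Gripped at a gap of 39 mm, with a slight upward force of 6 N. Lifting.

>>> send_rows(dp=[[0,0,8],[0,0,30],[0,0,65],[0,0,90],[0,0,90]], rot=[[0,0,0],[0,0,0],[0,0,0],[0,0,0],[0,0,0]])

```text
time: 3.32
tool_pos: [443.2, 217.2, 111.2]
tcp_rot: [179.8, -0.3, 52.8]
ft_force: [0.1, -0.8, -0.4]
finger_gap: 39.1
```

Run:
```python
from w import *
st,s,T=wrist("w_small_l");np.savez("pics/l.npz",T=T,**{k:s[k] for k in("depth","pixels","intrinsics")})
W=cloud(s,T)
hs=cv2.cvtColor(s["pixels"],cv2.COLOR_RGB2HSV)
m=(hs[:,:,1]>70)&(np.hypot(W[:,:,0]-st["tool_pos"][0],W[:,:,1]-st["tool_pos"][1])<32)
print(m.sum(),np.nanpercentile(W[m][:,2],[1,20,50,80,95,99]))
```

```text
t 3.33 tcp [443.2 217.2 111.2] [179.8  -0.3  52.8] gap 39.1 F [ 0.1 -0.8 -0.4]
6883 [ 95.60164274 105.26276632 118.35263907 123.37705717 182.84362316
 191.82781091]
```

View pics/w_small_l.png

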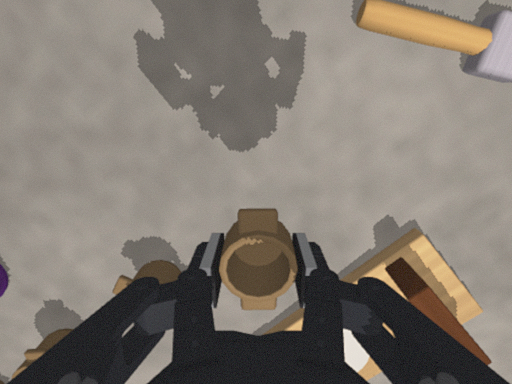

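The pot is held upright at (258,262) between the pads. Measuring its offset in the hand.

```bash
cat >> w.py <<'E'
def inhand(st,s,T,h,R):
    # rim of held pot: level search
    W=cloud(s,T).reshape(-1,3);hs=cv2.cvtColor(s["pixels"],cv2.COLOR_RGB2HSV).reshape(-1,3)
    c=st["tool_pos"];w=W[(hs[:,1]>70)&(hs[:,2]>40)&(np.hypot(*(W[:,:2]-c[:2]).T)<R+14)&(abs(W[:,2]-c[2])<60)]
    H,e=np.histogram(w[:,2],bins=np.arange(c[2]-30,c[2]+60,1.));print(dict(zip(np.round(e[:-1]-c[2]),H)) if 0 else "")
    rr=np.hypot(*(w[:,:2]-c[:2]).T)
    top=w[abs(rr-R+2)<5];zt=np.percentile(top[:,2],75)
    for _ in range(3):
        k=abs(w[:,2]-zt)<2.5;q,er=circ(w[k][:,:2],R-2)
        on=abs(np.hypot(*(w[:,:2]-q).T)-R+2)<2.5
        z=w[on&(abs(w[:,2]-zt)<4)];zt=np.median(z[:,2])
    X=np.c_[z[:,:2]-q,np.ones(len(z))];co=np.linalg.lstsq(X,z[:,2],rcond=None)[0]
    Rz=Ro.from_euler("xyz",st["tcp_rot"],degrees=True).as_matrix()
    print("rim c",np.round(q,1),"rms",round(er,2),"n",len(z),"rimz",round(zt,1),"base-tcp",round(zt-h-c[2],1),"off world",np.round(q-c[:2],1),"tool",np.round(Rz.T@np.r_[q-c[:2],0],1),"tilt deg",np.round(np.degrees(co[:2]),1))
    return q
def disc(s,T,guess,zt=22):
    W=cloud(s,T);hs=cv2.cvtColor(s["pixels"],cv2.COLOR_RGB2HSV)
    m=((hs[:,:,1]<50)&(hs[:,:,2]>130)&(abs(W[:,:,2]-zt)<6)&(np.hypot(W[:,:,0]-guess[0],W[:,:,1]-guess[1])<60)).astype(np.uint8)
    m=cv2.morphologyEx(m,cv2.MORPH_OPEN,np.ones((3,3)))
    cs,_=cv2.findContours(m,cv2.RETR_EXTERNAL,cv2.CHAIN_APPROX_NONE);c=max(cs,key=cv2.contourArea)[:,0,:]
    inn=(c[:,0]>3)&(c[:,0]<508)&(c[:,1]>3)&(c[:,1]<380)
    # drop edges bordering dark (gripper/pot)
    p=rays(s,T,c[inn]+0.0,zt)[:,:2]
    for _ in range(5):
        q,e=circ(p,39); d=abs(np.hypot(*(p-q).T)-39); p=p[d<max(1.5,np.percentile(d,85))] if d.max()>1.5 else p
    print("disc",np.round(q,1),"rms",round(e,2),"n",len(p),"arc deg",np.round(np.degrees(np.ptp(np.unwrap(np.sort(np.arctan2(*(p-q).T[::-1])))))),"z",round(float(np.nanmedian(W[m>0][:,2])),1));return q
E
python3 - <<'E'
from w import *
z=np.load("pics/l.npz");s={k:z[k] for k in("depth","pixels","intrinsics")};st=r.sense()
print(np.round(st["tool_pos"],1))
inhand(st,s,z["T"],32,20)
for i in range(3): vision.snapshot("top");print(np.round(r.sense()["tool_pos"],2),np.round(r.sense()["joint_pos"],2))
E
```

```text
[442.1 216.8 109.4]

rim c [442.4 218.8] rms 1.25 n 1999 rimz 122.9 base-tcp -18.6 off world [0.3 1.9] tool [ 1.7 -0.9  0. ] tilt deg [0.2 0. ]
[441.22 216.51 108.16] [ 20.16  -3.01 110.8   -0.    72.2  -32.66]
[440.67 216.33 107.4 ] [ 20.16  -2.96 110.84  -0.    72.2  -32.66]
[440.42 216.23 107.  ] [ 20.16  -2.93 110.86  -0.    72.2  -32.66]
```

>>> send_rows(dp=[[20,-7,15],[60,-20,40],[110,-37,42],[160,-54,42],[205,-70,42]], rot=[[0,0,0],[0,0,0],[0,0,0],[0,0,0],[0,0,0]])

```text
time: 4.15
tool_pos: [647.2, 145.7, 148.4]
tcp_rot: [-179.9, 0.1, 52.8]
ft_force: [0.5, -0.1, -1.0]
finger_gap: 39.1
```

>>> send_rows(dp=[[30,-10,0],[40,-13,0],[40,-13,0],[40,-13,0],[40,-13,0]], rot=[[0,0,0],[0,0,0],[0,0,0],[0,0,0],[0,0,0]])

```text
time: 4.78
tool_pos: [685.5, 134.3, 150.5]
tcp_rot: [-180.0, 0.0, 52.9]
ft_force: [-0.2, -0.6, -0.3]
finger_gap: 39.2
```

Run:
```python
from w import *
vision.snapshot("wrist")
st,s,T=wrist("w_d1")
inhand(st,s,T,32,20)
for g in [(630,175),(640,68),(657,-42),(664,-156)]:
    try: disc(s,T,g)
    except Exception as e: print(g,e)
```

```text
t 4.83 tcp [685.7 134.2 150.6] [180.   -0.   52.9] gap 39.4 F [-0.1  0.8  1.3]

rim c [685.  135.8] rms 1.4 n 1971 rimz 162.2 base-tcp -20.4 off world [-0.7  1.6] tool [ 0.8 -1.5  0. ] tilt deg [-0.   0.1]
disc [630.8 177.2] rms 1.0 n 229 arc deg 358.0 z 22.3
disc [640.5  70.5] rms 0.81 n 211 arc deg 358.0 z 22.2
disc [657.9 -39.2] rms 0.76 n 155 arc deg 357.0 z 22.2
disc [ 665.9 -153.9] rms 0.68 n 125 arc deg 359.0 z 22.2
```

View pics/w_d1.png

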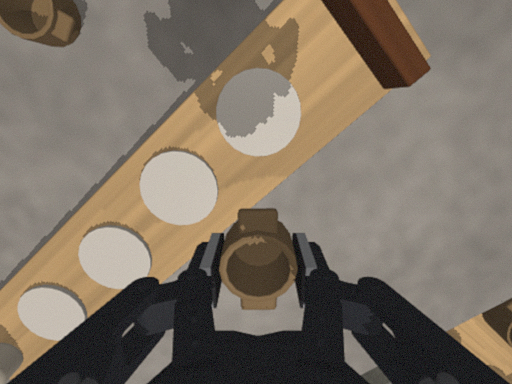

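All four discs show clearly, at (258,111), (178,187), (115,257) and (52,312). The pot is upright in the hand at (258,262). Wrist and top measurements agree within about 2 mm. Moving over disc 1 and descending.

>>> send_rows(dp=[[-20,15,-5],[-45,34,-30],[-54,41,-65],[-54,41,-92],[-54,41,-103]], rot=[[0,0,0],[0,0,0],[0,0,0],[0,0,0],[0,0,0]])

```text
time: 5.5
tool_pos: [630.7, 174.7, 45.5]
tcp_rot: [-179.9, 0.1, 52.9]
ft_force: [0.1, -0.6, -0.4]
finger_gap: 39.2
```

>>> send_rows(dp=[[0,0,0],[0,0,-1],[0,0,-2],[0,0,-3],[0,0,-4]], rot=[[0,0,0],[0,0,0],[0,0,0],[0,0,0],[0,0,0]])

```text
time: 6.12
tool_pos: [632.5, 174.6, 43.5]
tcp_rot: [180.0, -0.0, 52.8]
ft_force: [0.3, 0.3, -0.2]
finger_gap: 39.3
```

Run:
```python
from w import *
st,s,T=wrist("w_p1")
q=inhand(st,s,T,32,20)
disc(s,T,(630.8,177.2))
```

```text
t 6.12 tcp [632.5 174.6  43.5] [180.   -0.   52.8] gap 39.3 F [ 0.3  0.3 -0.2]

rim c [631.8 176.1] rms 1.66 n 2025 rimz 55.1 base-tcp -20.4 off world [-0.7  1.5] tool [ 0.8 -1.5 -0. ] tilt deg [-0.1  0.1]
disc [630.9 177.3] rms 0.56 n 199 arc deg 359.0 z 22.2
```

View pics/w_p1.png

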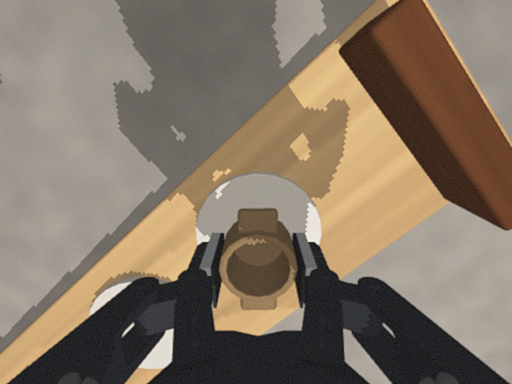

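The pot is over the disc, about 1 mm above it and 1 mm off centre. Correcting that and touching down.

>>> send_rows(dp=[[-1,1,0],[-1,1,0],[-1,1,-0.5],[-1,1,-1],[-1,1,-1]], rot=[[0,0,0],[0,0,0],[0,0,0],[0,0,0],[0,0,0]])

```text
time: 6.8
tool_pos: [631.3, 175.6, 42.3]
tcp_rot: [-180.0, 0.0, 52.8]
ft_force: [0.6, 0.2, -0.1]
finger_gap: 39.1
```

Run:
```python
from w import *
for i in range(2): st,s,T=wrist("w_p1b")
q=inhand(st,s,T,32,20)
disc(s,T,(630.8,177.2))
```

```text
t 6.8 tcp [631.3 175.6  42.3] [-180.     0.    52.8] gap 39.1 F [ 0.6  0.2 -0.1]
t 6.85 tcp [631.3 175.6  42.3] [-180.     0.    52.8] gap 38.9 F [ 0.2 -0.4 -0.3]

rim c [630.6 177.1] rms 1.66 n 2023 rimz 53.9 base-tcp -20.4 off world [-0.7  1.5] tool [ 0.8 -1.5 -0. ] tilt deg [-0.  -0.2]
disc [630.8 177.4] rms 0.59 n 194 arc deg 359.0 z 22.2
```

>>> send_rows(dp=[[0,0,-0.4],[0,0,-0.7],[0,0,-1],[0,0,-1]], rot=[[0,0,0],[0,0,0],[0,0,0],[0,0,0]])

```text
time: 7.4
tool_pos: [631.6, 175.7, 42.2]
tcp_rot: [180.0, -0.0, 52.8]
ft_force: [-4.2, -0.6, 5.7]
finger_gap: 39.4
```

Contact at 5.7 N. Releasing with a small opening, then a wider one, then up.

>>> send_rows(dp=[[0,0,0.5],[0,0,0.5],[0,0,0.5],[0,0,0.5]], rot=[[0,0,0],[0,0,0],[0,0,0],[0,0,0]], jaw=50)

```text
time: 7.9
tool_pos: [631.2, 175.6, 41.6]
tcp_rot: [-180.0, 0.0, 52.8]
ft_force: [-0.0, -0.6, -0.4]
finger_gap: 49.7
```

>>> send_rows(dp=[[0,0,0],[0,0,15],[0,0,45],[0,0,80],[0,0,110]], rot=[[0,0,0],[0,0,0],[0,0,0],[0,0,0],[0,0,0]], jaw=65)

```text
time: 8.52
tool_pos: [631.9, 175.7, 154.7]
tcp_rot: [179.9, -0.1, 52.8]
ft_force: [0.2, 0.1, 0.2]
finger_gap: 65.0
```

Run:
```python
from w import *
vision.snapshot("wrist")
vision.snapshot("wrist")
st,s,T=wrist("w_p1c")
rim(s,T,32,20,[630.8,177],22)
disc(s,T,(630.8,177.2))
```

```text
t 8.62 tcp [634.4 176.2 158.4] [179.7  -0.4  52.8] gap 64.9 F [1.1 0.9 0.1]
rim n 510 c [631.2 176.9] rms 1.2 z 54.0 lug 334 -36.9 ->jaw 53.1
disc [631.  176.9] rms 0.87 n 153 arc deg 358.0 z 22.3
```

View pics/w_p1c.png

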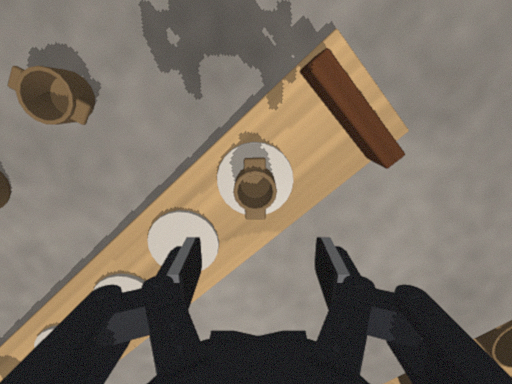

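The small pot stands centred at (255,188), within 0.5 mm, with lug angle unchanged. Next is the large pot.

>>> send_rows(dp=[[-25,-35,0],[-57,-80,0],[-90,-125,0],[-122,-170,0],[-150,-210,0]], rot=[[0,0,0.01],[0,0,0.02],[0,0,0.035],[0,0,0.035],[0,0,0.035]], jaw=78)

```text
time: 9.3
tool_pos: [479.4, -35.6, 150.8]
tcp_rot: [-179.9, 0.0, 54.8]
ft_force: [1.1, -0.8, 0.2]
finger_gap: 77.9
```

>>> send_rows(dp=[[-15,-20,0],[-20,-27,0],[-20,-27,0],[-20,-27,0],[-20,-27,0]], rot=[[0,0,0],[0,0,0],[0,0,0],[0,0,0],[0,0,0]])

```text
time: 9.93
tool_pos: [461.7, -60.7, 151.7]
tcp_rot: [-180.0, -0.0, 54.9]
ft_force: [1.2, 0.7, -0.3]
finger_gap: 77.9
```

Run:
```python
from w import *
vision.snapshot("wrist")
st,s,T=wrist("w_large")
rim(s,T,48,28,[461,-62])
```

```text
t 9.97 tcp [461.6 -60.8 151.7] [-180.     0.    54.9] gap 77.7 F [ 0.7 -0.1  0.1]
rim n 757 c [461.3 -62.8] rms 1.22 z 48.0 lug 299 -35.6 ->jaw 54.4
```

View pics/w_large.png

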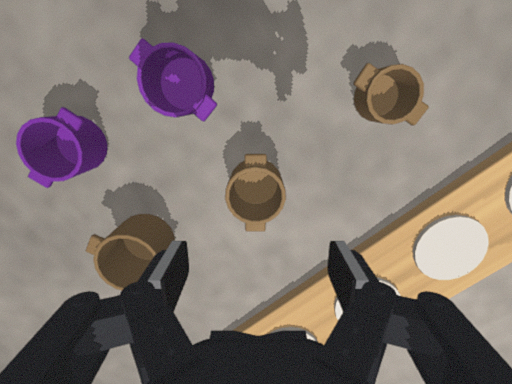

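The large brown pot is at (255,190). The purple ones at (175,80) and (62,145) are clear of the jaws. Grasping.

>>> send_rows(dp=[[-0.5,-2,-40],[-0.5,-2,-80],[-0.5,-2,-110],[-0.5,-2,-124],[-0.5,-2,-124]], rot=[[0,0,0],[0,0,0],[0,0,0],[0,0,0],[0,0,0]])

```text
time: 10.65
tool_pos: [460.3, -63.1, 27.2]
tcp_rot: [-179.9, 0.0, 54.8]
ft_force: [-0.2, 0.4, 0.3]
finger_gap: 78.1
```

>>> send_rows(dp=[[0,0,0],[0,0,0],[0,0,0],[0,0,0],[0,0,0]], rot=[[0,0,0],[0,0,0],[0,0,0],[0,0,0],[0,0,0]], jaw=48, force=30)

```text
time: 11.28
tool_pos: [462.3, -63.7, 29.6]
tcp_rot: [179.8, -0.1, 54.8]
ft_force: [-0.7, 1.3, 7.4]
finger_gap: 56.1
```

>>> send_rows(dp=[[0,0,8],[0,0,35],[5,0,75],[25,-2,115],[60,-4,130]], rot=[[0,0,0],[0,0,0],[0,0,0],[0,0,0],[0,0,0]])

```text
time: 11.9
tool_pos: [522.7, -67.8, 161.9]
tcp_rot: [179.7, -0.1, 54.8]
ft_force: [0.2, -0.6, -0.3]
finger_gap: 55.8
```

>>> send_rows(dp=[[50,-3,0],[100,-7,0],[145,-11,0],[180,-14,0],[193,-15,0]], rot=[[0,0,0],[0,0,0],[0,0,0],[0,0,0],[0,0,0]])

```text
time: 12.52
tool_pos: [715.2, -82.5, 157.7]
tcp_rot: [180.0, 0.0, 54.8]
ft_force: [-0.4, 0.6, -1.5]
finger_gap: 55.8
```

>>> send_rows(dp=[[0,0,0],[0,0,0],[0,0,0]], rot=[[0,0,0],[0,0,0],[0,0,0]])

```text
time: 12.9
tool_pos: [713.2, -82.4, 158.1]
tcp_rot: [-180.0, 0.0, 54.8]
ft_force: [-0.8, -0.4, -0.5]
finger_gap: 55.6
```

Run:
```python
from w import *
st,s,T=wrist("w_d3")
q=inhand(st,s,T,48,28)
d=disc(s,T,(657.5,-40))
print("dp",d-q)
```

```text
t 12.9 tcp [713.2 -82.4 158.1] [-180.     0.    54.8] gap 55.6 F [-0.8 -0.4 -0.5]

rim c [712.3 -80.7] rms 1.3 n 3188 rimz 176.1 base-tcp -30.0 off world [-0.9  1.7] tool [ 0.9 -1.7  0. ] tilt deg [-0.4  0.2]
disc [657.7 -40.1] rms 0.95 n 203 arc deg 358.0 z 22.2
dp [-54.6093292   40.63958045]
```

View pics/w_d3.png

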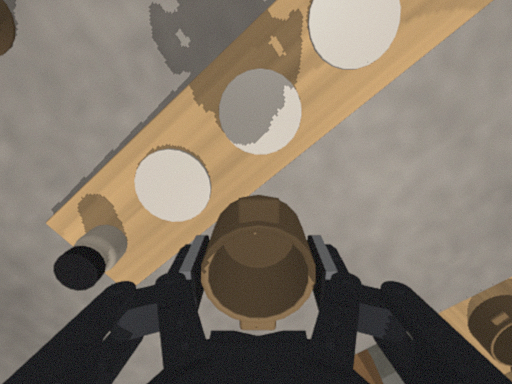

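The large pot is held upright at (258,262). Disc 3 is at (260,110), disc 4 at (172,185), and the jar at (85,262). Lowering onto disc 3.

>>> send_rows(dp=[[-20,15,-3],[-45,33,-28],[-54.5,40.5,-63],[-54.5,40.5,-90],[-54.5,40.5,-101]], rot=[[0,0,0],[0,0,0],[0,0,0],[0,0,0],[0,0,0]])

```text
time: 13.58
tool_pos: [657.7, -41.6, 55.1]
tcp_rot: [-179.9, 0.1, 54.8]
ft_force: [0.4, -0.7, -0.7]
finger_gap: 55.8
```

>>> send_rows(dp=[[0,0,0],[0,0,-1],[0,0,-2],[0,0,-3],[0,0,-3]], rot=[[0,0,0],[0,0,0],[0,0,0],[0,0,0],[0,0,0]])

```text
time: 14.2
tool_pos: [659.4, -41.9, 53.9]
tcp_rot: [180.0, -0.0, 54.8]
ft_force: [0.2, 0.6, -1.3]
finger_gap: 55.5
```

Run:
```python
from w import *
vision.snapshot("wrist")
st,s,T=wrist("w_p3")
q=inhand(st,s,T,48,28)
d=disc(s,T,(657.7,-40.1));print(d-q)
```

```text
t 14.25 tcp [659.3 -41.9  53.9] [180.   -0.   54.8] gap 55.9 F [-0.3 -0.1  0.6]

rim c [658.4 -40.4] rms 1.5 n 3179 rimz 71.9 base-tcp -30.0 off world [-0.9  1.6] tool [ 0.7 -1.6 -0. ] tilt deg [-0.4  0.1]
disc [657.9 -40. ] rms 0.52 n 190 arc deg 359.0 z 22.2
[-0.51923176  0.40786571]
```

>>> send_rows(dp=[[-0.5,0.5,0],[-0.5,0.5,-0.7],[-0.5,0.5,-1.3],[-0.5,0.5,-1.8],[-0.5,0.5,-1.8]], rot=[[0,0,0],[0,0,0],[0,0,0],[0,0,0],[0,0,0]])

```text
time: 14.92
tool_pos: [658.8, -41.4, 51.9]
tcp_rot: [-180.0, 0.0, 54.8]
ft_force: [-0.2, 0.5, -1.5]
finger_gap: 55.9
```

>>> send_rows(dp=[[0,0,-0.4],[0,0,-0.7],[0,0,-0.7]], rot=[[0,0,0],[0,0,0],[0,0,0]])

```text
time: 15.3
tool_pos: [659.0, -41.4, 51.7]
tcp_rot: [180.0, -0.0, 54.8]
ft_force: [-2.4, -0.1, 3.6]
finger_gap: 55.7
```

Touching at 3.6 N. Releasing and rising.

>>> send_rows(dp=[[0,0,0.5],[0,0,0.5],[0,0,0.5],[0,0,0.5]], rot=[[0,0,0],[0,0,0],[0,0,0],[0,0,0]], jaw=66)

```text
time: 15.8
tool_pos: [658.8, -41.4, 51.7]
tcp_rot: [-180.0, 0.0, 54.8]
ft_force: [-0.1, 0.4, -0.2]
finger_gap: 66.6
```

>>> send_rows(dp=[[0,0,0],[0,0,15],[0,0,45],[0,0,85],[0,0,110]], rot=[[0,0,0],[0,0,0],[0,0,0],[0,0,0],[0,0,0]], jaw=76)

```text
time: 16.42
tool_pos: [660.0, -41.5, 165.8]
tcp_rot: [179.8, -0.1, 54.8]
ft_force: [-0.2, -0.2, -0.0]
finger_gap: 76.1
```

>>> send_rows(dp=[[0,0,0],[0,0,0],[0,0,0]], rot=[[0,0,0],[0,0,0],[0,0,0]])

```text
time: 16.8
tool_pos: [657.8, -41.3, 160.0]
tcp_rot: [-179.9, 0.1, 54.8]
ft_force: [0.2, -0.3, 0.0]
finger_gap: 76.1
```

Run:
```python
from w import *
st,s,T=wrist("w_p3c")
rim(s,T,48,28,[658,-40],22)
disc(s,T,(657.8,-40))
```

```text
t 16.8 tcp [657.8 -41.3 160. ] [-1.799e+02  1.000e-01  5.480e+01] gap 76.1 F [ 0.2 -0.3  0. ]
rim n 866 c [658.4 -40.2] rms 1.25 z 70.0 lug 356 -35.8 ->jaw 54.2
disc [656.8 -40.7] rms 0.52 n 47 arc deg 73.0 z 22.3
```

View pics/w_p3c.png

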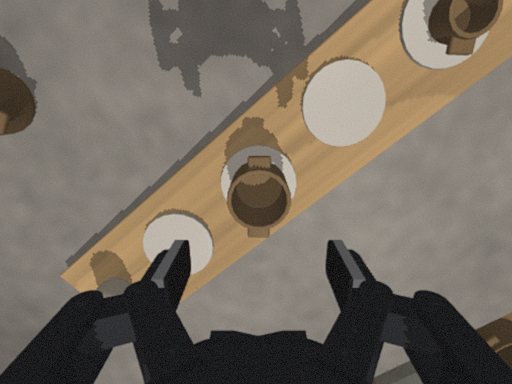

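The large pot stands at (258,192) on disc 3, within about 0.5 mm of centre. Next is the largest pot, with the yaw turned to about 116°.

>>> send_rows(dp=[[-25,-18,0],[-60,-45,0],[-95,-71,0],[-130,-97,0],[-165,-123,0]], rot=[[0,0,0.12],[0,0,0.27],[0,0,0.44],[0,0,0.61],[0,0,0.78]], jaw=85)

```text
time: 17.48
tool_pos: [492.2, -164.9, 160.8]
tcp_rot: [-179.9, -0.0, 99.9]
ft_force: [0.2, -1.1, -0.1]
finger_gap: 85.1
```

>>> send_rows(dp=[[-30,-22,0],[-49,-36,0],[-49,-36,0],[-49,-36,0],[-49,-36,0]], rot=[[0,0,0.15],[0,0,0.29],[0,0,0.29],[0,0,0.29],[0,0,0.29]])

```text
time: 18.1
tool_pos: [445.3, -199.9, 161.6]
tcp_rot: [180.0, -0.0, 116.1]
ft_force: [0.1, -0.1, 0.0]
finger_gap: 85.2
```

Run:
```python
from w import *
vision.snapshot("wrist")
st,s,T=wrist("w_xl")
rim(s,T,56,32,[444,-200])
```

```text
t 18.15 tcp [ 445.3 -199.9  161.6] [-180.    -0.   116.1] gap 85.0 F [-0.3  0.1  0.5]
rim n 885 c [ 444.6 -201.9] rms 1.26 z 56.1 lug 303 26.9 ->jaw 116.9
```

View pics/w_xl.png

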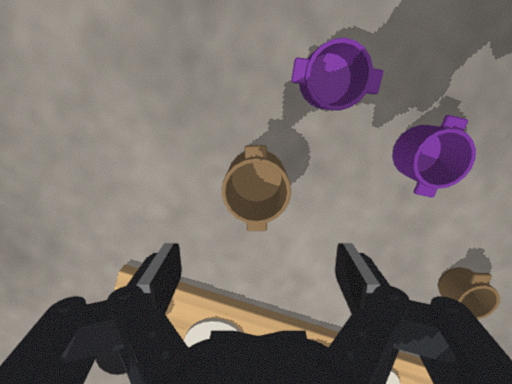

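The largest pot is at (256,188). The purple ones at (337,75) and (433,157) are clear of the jaw line. Grasping.

>>> send_rows(dp=[[-0.7,-2,-40],[-0.7,-2,-80],[-0.7,-2,-108],[-0.7,-2,-122],[-0.7,-2,-127]], rot=[[0,0,0],[0,0,0],[0,0,0.01],[0,0,0.01],[0,0,0.01]])

```text
time: 18.82
tool_pos: [444.1, -202.1, 34.4]
tcp_rot: [-180.0, -0.0, 116.7]
ft_force: [-0.8, -0.7, 0.7]
finger_gap: 84.9
```

>>> send_rows(dp=[[0,0,0],[0,0,0],[0,0,0],[0,0,0],[0,0,0]], rot=[[0,0,0],[0,0,0],[0,0,0],[0,0,0],[0,0,0]], jaw=56, force=35)

```text
time: 19.45
tool_pos: [445.2, -203.0, 36.2]
tcp_rot: [179.9, 0.1, 116.7]
ft_force: [0.1, 0.5, 6.6]
finger_gap: 63.9
```

>>> send_rows(dp=[[0,0,8],[0,0,35],[4,1,80],[20,6,120],[55,15,136]], rot=[[0,0,0],[0,0,0],[0,0,0],[0,0,0],[0,0,0]])

```text
time: 20.08
tool_pos: [500.3, -188.2, 174.5]
tcp_rot: [179.9, 0.2, 116.6]
ft_force: [1.2, -0.7, -1.7]
finger_gap: 63.9
```

>>> send_rows(dp=[[50,14,0],[105,30,0],[160,45,0],[205,58,0],[225,64,0]], rot=[[0,0,0],[0,0,0],[0,0,0],[0,0,0],[0,0,0]])

```text
time: 20.7
tool_pos: [725.6, -122.0, 170.1]
tcp_rot: [-180.0, -0.0, 116.8]
ft_force: [0.4, 0.1, -0.8]
finger_gap: 63.5
```

>>> send_rows(dp=[[4,0,0],[4,0,0],[4,0,0],[4,0,0]], rot=[[0,0,0],[0,0,0],[0,0,0],[0,0,0]])

```text
time: 21.2
tool_pos: [727.6, -123.9, 171.2]
tcp_rot: [180.0, 0.0, 116.7]
ft_force: [0.4, 1.1, -1.4]
finger_gap: 64.0
```

Run:
```python
from w import *
st,s,T=wrist("w_d4")
q=inhand(st,s,T,56,32)
d=disc(s,T,(665.5,-154.3))
print("dp",d-q)
```

```text
t 21.2 tcp [ 727.6 -123.9  171.2] [180.    0.  116.7] gap 64.0 F [ 0.4  1.1 -1.4]

rim c [ 727.  -123.8] rms 1.33 n 3729 rimz 190.7 base-tcp -36.5 off world [-0.6  0.1] tool [ 0.4 -0.4 -0. ] tilt deg [-0.4 -0.1]
disc [ 665.2 -154.5] rms 0.94 n 209 arc deg 359.0 z 22.3
dp [-61.7996422  -30.71407621]
```

View pics/w_d4.png

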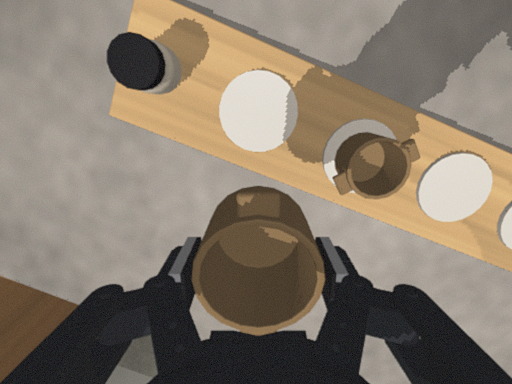

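The largest pot is held upright at (258,265), and disc 4, at (258,110), is next to the jar at (140,62). Clearance is good. Lowering.

>>> send_rows(dp=[[-22,-11,-2],[-48,-24,-20],[-62,-30.5,-60],[-62,-30.5,-95],[-62,-30.5,-107]], rot=[[0,0,0],[0,0,0],[0,0,0],[0,0,0],[0,0,0]])

```text
time: 21.88
tool_pos: [663.9, -153.6, 61.1]
tcp_rot: [-179.8, -0.2, 116.7]
ft_force: [-0.6, 0.3, -2.6]
finger_gap: 63.8
```

>>> send_rows(dp=[[0,0,0],[0,0,-1],[0,0,-2],[0,0,-3],[0,0,-3]], rot=[[0,0,0],[0,0,0],[0,0,0],[0,0,0],[0,0,0]])

```text
time: 22.5
tool_pos: [666.2, -153.9, 61.0]
tcp_rot: [180.0, 0.0, 116.7]
ft_force: [0.8, -1.0, -1.7]
finger_gap: 64.1
```

Run:
```python
from w import *
vision.snapshot("wrist")
st,s,T=wrist("w_p4")
q=inhand(st,s,T,56,32)
d=disc(s,T,(665.5,-154.5));print(d-q)
```

```text
t 22.55 tcp [ 666.2 -153.9   60.9] [180.    0.  116.7] gap 63.8 F [ 0.9  0.3 -1.4]

rim c [ 665.6 -153.7] rms 1.34 n 3757 rimz 80.4 base-tcp -36.5 off world [-0.6  0.2] tool [ 0.4 -0.4 -0. ] tilt deg [-0.4 -0.1]
disc [ 665.3 -154.3] rms 0.58 n 182 arc deg 359.0 z 22.2
[-0.28182339 -0.57249156]
```

View pics/w_p4.png

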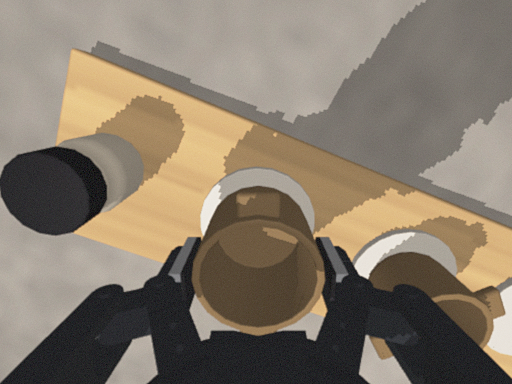

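The pot is centred on disc 4, about 2 mm above it. The neighbours are clear.

>>> send_rows(dp=[[-0.3,-0.5,0],[-0.3,-0.5,-0.7],[-0.3,-0.5,-1.4],[-0.3,-0.5,-2],[-0.3,-0.5,-2]], rot=[[0,0,0],[0,0,0],[0,0,0],[0,0,0],[0,0,0]])

```text
time: 23.22
tool_pos: [665.7, -154.4, 58.7]
tcp_rot: [-180.0, -0.0, 116.7]
ft_force: [0.2, 0.4, -1.0]
finger_gap: 64.0
```

>>> send_rows(dp=[[0,0,-0.4],[0,0,-0.7],[0,0,-0.7]], rot=[[0,0,0],[0,0,0],[0,0,0]])

```text
time: 23.6
tool_pos: [665.9, -154.4, 58.3]
tcp_rot: [180.0, 0.0, 116.7]
ft_force: [-0.3, 0.1, 1.6]
finger_gap: 63.9
```

Contact (force went from −1.5 to +1.6 N). Releasing.

>>> send_rows(dp=[[0,0,0],[0,0,0],[0,0,0],[0,0,0]], rot=[[0,0,0],[0,0,0],[0,0,0],[0,0,0]], jaw=74)

```text
time: 24.1
tool_pos: [665.8, -154.4, 58.1]
tcp_rot: [-180.0, 0.0, 116.7]
ft_force: [-0.2, -0.0, -0.2]
finger_gap: 73.9
```

>>> send_rows(dp=[[0,0,3],[0,0,18],[0,0,50],[0,0,85],[0,0,105]], rot=[[0,0,0],[0,0,0],[0,0,0],[0,0,0],[0,0,0]], jaw=80)

```text
time: 24.72
tool_pos: [667.1, -154.8, 167.0]
tcp_rot: [179.8, 0.2, 116.7]
ft_force: [-0.1, 0.5, -0.8]
finger_gap: 80.0
```

>>> send_rows(dp=[[0,0,0],[0,0,0],[0,0,0]], rot=[[0,0,0],[0,0,0],[0,0,0]])

```text
time: 25.1
tool_pos: [664.7, -154.1, 160.8]
tcp_rot: [-179.9, -0.1, 116.7]
ft_force: [0.1, 0.3, 0.4]
finger_gap: 79.7
```

Run:
```python
from w import *
st,s,T=wrist("w_p4c")
rim(s,T,56,32,[665,-154],22)
```

```text
t 25.1 tcp [ 664.7 -154.1  160.8] [-1.799e+02 -1.000e-01  1.167e+02] gap 79.7 F [0.1 0.3 0.4]
rim n 1074 c [ 665.8 -154. ] rms 1.27 z 78.1 lug 347 26.7 ->jaw 116.7
```

View pics/w_p4c.png

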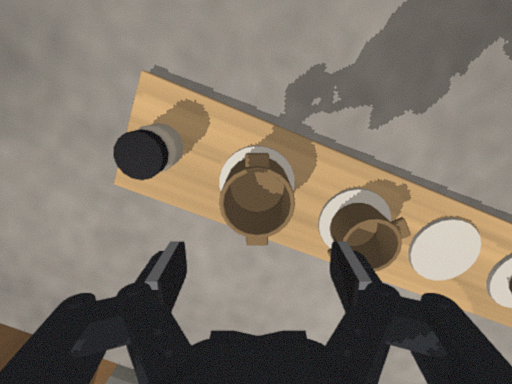

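The largest pot stands on disc 4 at (257,195) and the jar is untouched. Last is the medium pot.

>>> send_rows(dp=[[-18,20,0],[-50,57,0],[-83,95,0],[-116,133,0],[-150,171,0]], rot=[[0,0,-0.01],[0,0,-0.02],[0,0,-0.03],[0,0,-0.04],[0,0,-0.05]], jaw=70)

```text
time: 25.78
tool_pos: [514.2, 17.7, 162.2]
tcp_rot: [-179.9, -0.0, 113.8]
ft_force: [0.7, 0.2, -0.3]
finger_gap: 70.1
```

>>> send_rows(dp=[[-32,37,-5],[-53,60,-10],[-58.5,67,-10],[-58.5,67,-10],[-58.5,67,-10]], rot=[[0,0,0],[0,0,0],[0,0,0],[0,0,0],[0,0,0]])

```text
time: 26.4
tool_pos: [458.1, 82.9, 153.3]
tcp_rot: [180.0, 0.0, 113.8]
ft_force: [-0.5, 0.2, 0.2]
finger_gap: 70.1
```

Run:
```python
from w import *
vision.snapshot("wrist")
st,s,T=wrist("w_m")
rim(s,T,40,24,[457,83])
```

```text
t 26.45 tcp [458.1  82.8 153.3] [180.    0.  113.8] gap 70.0 F [-0.2 -0.3 -0.9]
rim n 602 c [457.4  82.9] rms 1.22 z 40.1 lug 282 23.7 ->jaw 113.7
```

View pics/w_m.png

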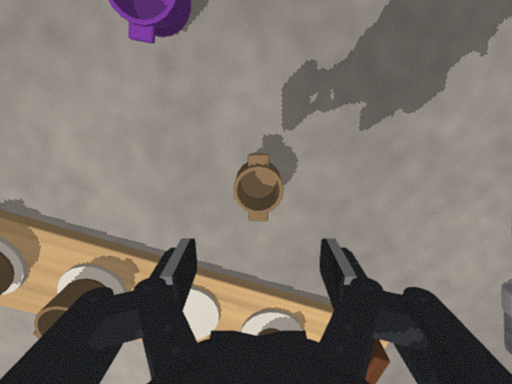

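The medium pot is at (258,187), aligned. Grasping.

>>> send_rows(dp=[[-0.7,0,-42],[-0.7,0,-84],[-0.7,0,-112],[-0.7,0,-126],[-0.7,0,-130]], rot=[[0,0,0],[0,0,0],[0,0,0],[0,0,0],[0,0,0]])

```text
time: 27.12
tool_pos: [456.6, 83.2, 22.7]
tcp_rot: [-179.9, -0.0, 113.8]
ft_force: [0.3, 0.3, 0.8]
finger_gap: 69.9
```

>>> send_rows(dp=[[0,0,0],[0,0,0],[0,0,0],[0,0,0],[0,0,0]], rot=[[0,0,0],[0,0,0],[0,0,0],[0,0,0],[0,0,0]], jaw=40, force=30)

```text
time: 27.75
tool_pos: [457.9, 83.7, 24.4]
tcp_rot: [179.9, 0.1, 113.9]
ft_force: [-0.3, -0.6, 6.2]
finger_gap: 47.8
```

>>> send_rows(dp=[[0,0,8],[0,0,35],[4,0,80],[20,1,120],[55,3,137]], rot=[[0,0,0],[0,0,0],[0,0,0],[0,0,0],[0,0,0]])

```text
time: 28.38
tool_pos: [512.9, 86.9, 163.7]
tcp_rot: [179.8, 0.1, 113.9]
ft_force: [1.0, -0.5, -0.4]
finger_gap: 47.2
```

>>> send_rows(dp=[[50,3,0],[100,6,0],[145,9,0],[180,12,0],[192,12,0]], rot=[[0,0,0],[0,0,0],[0,0,0],[0,0,0],[0,0,0]])

```text
time: 29.0
tool_pos: [704.8, 98.7, 159.6]
tcp_rot: [-180.0, -0.0, 113.8]
ft_force: [-0.5, -0.1, -0.6]
finger_gap: 47.5
```

>>> send_rows(dp=[[0,0,0],[0,0,0],[0,0,0],[0,0,0]], rot=[[0,0,0],[0,0,0],[0,0,0],[0,0,0]])

```text
time: 29.5
tool_pos: [703.3, 98.6, 160.5]
tcp_rot: [180.0, 0.0, 113.8]
ft_force: [0.1, -0.0, -0.7]
finger_gap: 47.2
```

Run:
```python
from w import *
st,s,T=wrist("w_d2")
q=inhand(st,s,T,40,24)
d=disc(s,T,(640.4,70))
print("dp",d-q)
```

```text
t 29.5 tcp [703.3  98.6 160.5] [180.    0.  113.8] gap 47.2 F [ 0.1 -0.  -0.7]

rim c [702.2  98.6] rms 1.26 n 2564 rimz 175.8 base-tcp -24.7 off world [-1.1  0. ] tool [ 0.4 -1.  -0. ] tilt deg [-0.3 -0. ]
disc [640.7  70. ] rms 0.97 n 225 arc deg 357.0 z 22.3
dp [-61.53495189 -28.63693606]
```

View pics/w_d2.png

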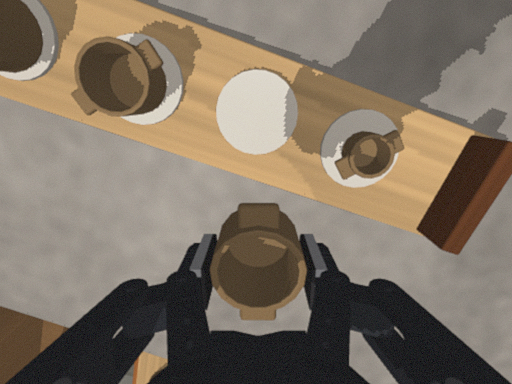

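The medium pot is held upright at (258,262). Disc 2, at (257,110), is free between the large pot at (120,75) and the small one at (367,153). Lowering.

>>> send_rows(dp=[[-22,-10,-2],[-48,-23,-20],[-61.5,-28.5,-60],[-61.5,-28.5,-96],[-61.5,-28.5,-108]], rot=[[0,0,0],[0,0,0],[0,0,0],[0,0,0],[0,0,0]])

```text
time: 30.18
tool_pos: [639.9, 70.0, 49.5]
tcp_rot: [-179.8, -0.1, 113.8]
ft_force: [-0.1, 0.1, 0.5]
finger_gap: 47.6
```

>>> send_rows(dp=[[0,0,0],[0,0,-1],[0,0,-2],[0,0,-3],[0,0,-3]], rot=[[0,0,0],[0,0,0],[0,0,0],[0,0,0],[0,0,0]])

```text
time: 30.8
tool_pos: [642.2, 70.1, 49.3]
tcp_rot: [180.0, 0.0, 113.8]
ft_force: [0.6, -0.1, -1.1]
finger_gap: 47.7
```

Run:
```python
from w import *
vision.snapshot("wrist")
st,s,T=wrist("w_p2")
q=inhand(st,s,T,40,24)
d=disc(s,T,(640.6,70));print(d-q)
```

```text
t 30.85 tcp [642.2  70.1  49.3] [180.    0.  113.8] gap 47.7 F [ 1.1  0.8 -0.7]

rim c [641.1  70.1] rms 1.63 n 2606 rimz 64.5 base-tcp -24.7 off world [-1. -0.] tool [ 0.4 -1.  -0. ] tilt deg [-0.2 -0.1]
disc [640.9  70.3] rms 0.51 n 189 arc deg 359.0 z 22.2
[-0.29175731  0.1762923 ]
```

View pics/w_p2.png

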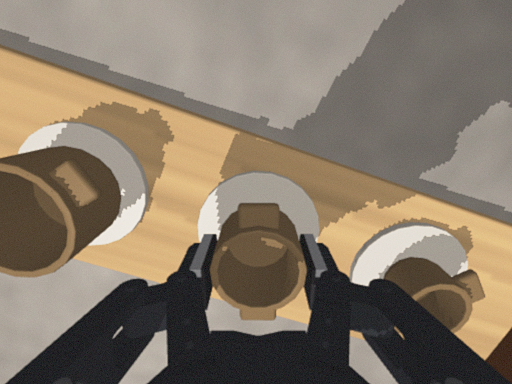

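Centred and 2.3 mm above the disc. Touching down.

>>> send_rows(dp=[[-0.2,0.2,0],[-0.2,0.2,-0.7],[-0.2,0.2,-1.4],[-0.2,0.2,-2],[-0.2,0.2,-2]], rot=[[0,0,0],[0,0,0],[0,0,0],[0,0,0],[0,0,0]])

```text
time: 31.52
tool_pos: [641.8, 70.3, 47.0]
tcp_rot: [-180.0, -0.0, 113.8]
ft_force: [-0.4, -0.9, -0.7]
finger_gap: 47.7
```

>>> send_rows(dp=[[0,0,-0.4],[0,0,-0.8],[0,0,-0.8]], rot=[[0,0,0],[0,0,0],[0,0,0]])

```text
time: 31.9
tool_pos: [642.0, 70.3, 46.5]
tcp_rot: [180.0, 0.0, 113.8]
ft_force: [-1.7, -0.2, 1.7]
finger_gap: 47.4
```

Contact. Releasing and withdrawing upward, then out of the top camera's view.

>>> send_rows(dp=[[0,0,0],[0,0,0],[0,0,0],[0,0,0]], rot=[[0,0,0],[0,0,0],[0,0,0],[0,0,0]], jaw=58)

```text
time: 32.4
tool_pos: [641.9, 70.3, 46.3]
tcp_rot: [180.0, 0.0, 113.8]
ft_force: [-1.0, 0.4, -0.6]
finger_gap: 57.9
```

>>> send_rows(dp=[[0,0,3],[0,0,18],[0,0,55],[0,0,100],[0,0,150]], rot=[[0,0,0],[0,0,0],[0,0,0],[0,0,0],[0,0,0]])

```text
time: 33.02
tool_pos: [641.7, 70.3, 198.5]
tcp_rot: [180.0, 0.0, 113.8]
ft_force: [0.1, -0.0, 0.7]
finger_gap: 58.2
```

>>> send_rows(dp=[[-20,-10,15],[-60,-25,25],[-90,-35,25],[-90,-35,25],[-90,-35,25]], rot=[[0,0,0],[0,0,0],[0,0,0],[0,0,0],[0,0,0]])

```text
time: 33.65
tool_pos: [552.6, 35.4, 222.5]
tcp_rot: [179.9, 0.0, 113.8]
ft_force: [0.2, 0.4, -0.1]
finger_gap: 58.2
```

Run:
```python
from w import *
vision.snapshot("wrist")
st,s,T=wrist("w_fin")
for h,R,g in [(32,20,(630.8,177.2)),(40,24,(640.8,70.2)),(48,28,(657.9,-40)),(56,32,(665.3,-154.4))]:
    try: q=rim(s,T,h,R,g,22)
    except Exception as e: print(g,e)
for n in("scene","top"):
    s=vision.snapshot(n);cv2.imwrite(f"pics/{n}F.png",s["pixels"][:,:,::-1])
```

```text
t 33.7 tcp [552.8  35.5 222.2] [179.9   0.  113.8] gap 57.9 F [-0.5  0.4  1.9]
(630.8, 177.2) Initial guess is outside of provided bounds
rim n 378 c [641.3  70.2] rms 1.24 z 62.1 lug 187 24.1 ->jaw 114.1
rim n 490 c [658.2 -40.2] rms 1.2 z 70.0 lug 184 -35.9 ->jaw 54.1
rim n 725 c [ 665.6 -153. ] rms 1.25 z 77.9 lug 238 26.9 ->jaw 116.9h.py:12: RuntimeWarning: Mean of empty slice.
  c=p.mean(0)
  ret = um.true_divide(
```

View pics/w_fin.png

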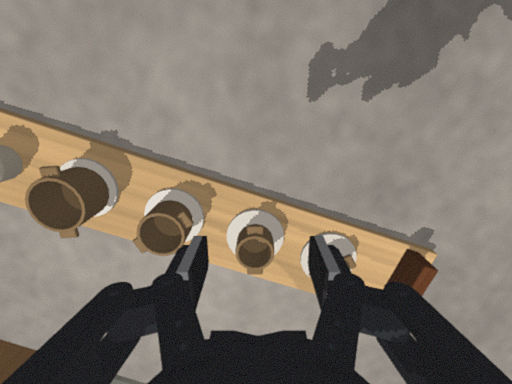

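View pics/sceneF.png

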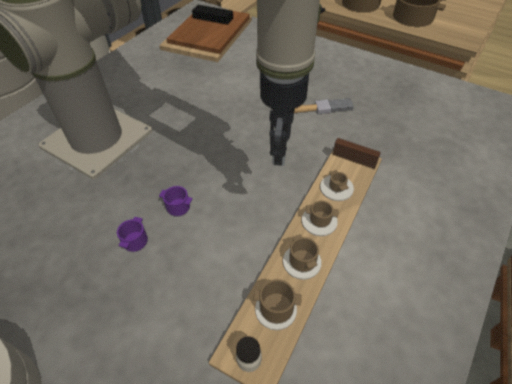

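View pics/topF.png

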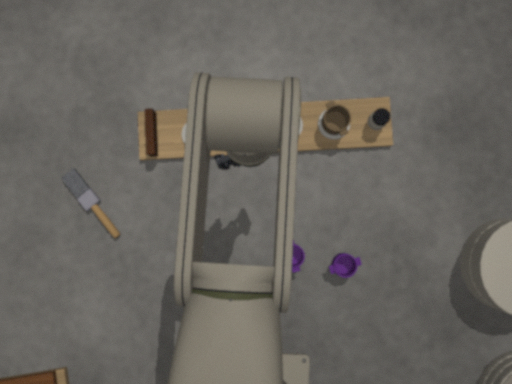

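In the scene view all four pots stand upright on the discs in size order: small by the stop at (338,182), then (321,213), (303,253), and largest at (277,300). The jar at (248,352) and both purple pots are where they were. In the wrist view the small pot is behind a finger. The arm blocks most of the row in the top view. Handing in.

```bash
python3 -c "
from bench import job
print(job.hand_in())"
```

```text
the job is handed in; nothing more can be done
None
```

All four clay pots are upright on the white discs in size order, smallest next to the dark stop and largest at the far end. I handed the job in at about 34 s of the 112 s limit. I lowered each pot until light contact (about 2–6 N) and then opened the jaws slowly. The highest wrist force I read was about 7.5 N, while closing on a pot.

- **Centring:** the last wrist-camera fits put the small pot within about 0.5 mm of its disc centre. The medium and large pots were also within about 0.5 mm. The largest was within about 0.6 mm when measured straight after release. A later oblique view from farther away put it about 1.4 mm off.
- **Upright:** rim heights matched pots standing flat on the discs.
- **Left alone:** the jar and both purple look-alikes had not moved, by eye in the scene view, and the gripper was clear of everything.
- **Checks that failed or disagreed:**
  - The final wrist fit of the small pot failed because a finger hid it. I relied on its check after release and the final scene view instead.
  - The arm blocked most of the row in the last top view.
  - The top and wrist cameras differed by about 2 mm, so I used the wrist camera for both pots and discs.
  - The stop measured about 109 mm from the nearest disc, against the stated 104 mm. This did not affect the job.

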